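# Level the fold-down wing of a mitre-box station

## Robot

A 7-joint arm with a two-finger parallel gripper is mounted at the origin on a cart in front of the work surface, level with it; the furniture and walls round the work are solid. World frame = base frame: x ahead of the robot, y to its left, z up, the work surface at z = 0. Lengths are in m, angles in rad, forces in N, time in s.
With the tool pointing down it reaches from about 0.4 to 0.85 m from the base axis. Payload 10.4 kg.
Tool frame: the origin (TCP) lies on the centre line of the jaws, within the pads' length; the fingertips stand r.tip_extent ahead of it and the grasp point (between the pads) lies 3 mm ahead of it (r.tip_extent is the distance from the TCP to the fingertips, in m); z points along the fingers, y is the direction in which the jaws open and shut (so a half turn about z gives the same grasp; the last joint's range is limited). The gripper opens to 87 mm and grips with 3 to 60 N. Pads are 19 mm wide; open, the fingers measure 117 mm over their backs; the gripper's body (75 mm by 190 mm) begins 51 mm behind the grasp point.
Start: joints at [-1.299, 0.332, -0.065, 1.46, 0.022, 1.35, -0.088], TCP at [0.182, 0.598, 0.245] pointing down, gripper open.
Joint ranges: [-2.6, 2.6], [-0.5, 2.12], [-1.47, 1.34], [0.16, 2.42], [-1.27, 4.41], [0.06, 2.06], [-2.6, 2.6]. Speed limits (rad/s): [2.22, 2.22, 2.79, 2.79, 3.14, 3.14, 3.14].

## Interface

Orientations are given as a unit quaternion [x, y, z, w].
In Python, from bench import r gives the robot as it stands. The module is installed in compiled form; this text tells all that it offers.
- The arm moves only by the shell command python3 -m jog 'ROWS' [FORCE]. ROWS is JSON, a list of rows, each a list of 5 numbers: the shift along the tool's x, y, z in cm, then the turn about the tool's z in rad, then the closure, from 0 (fully open) to 1 (shut). A call has exactly 10 rows; each row shifts and turns the pose as measured when the row begins, along the tool's axes as they then stand; what a row does not reach is not made up. A row lasts 1/10 s, in which the tool goes at most 50 mm and 8.59 degrees, less where a joint would pass 70% of its speed; a pose out of reach is approached as far as the arm can. A call with a gripper value outside its range is refused whole. The fingers move at their own pace and stop on an object; FORCE is the grip in N (left out, the last holds). Time passes only in rows, so rows that do not move let the fingers close, or fill a call up. It gives the time, the measured TCP pose, the force and the opening at its end, in the units of the state.
- r.read_state(): the state, without advancing time (a new reading comes with each control period).
- r.camera(name): name is "scene" or "top" or "wrist"; returns a dict with "pixels" (384x512x3 uint8, red, green, blue), "fx", "fy", "cx", "cy" (pixels), "camera_from_world" (4x4, takes a point from world to camera coordinates). Camera axes: x right, y up, looking along -z (the intrinsics and any distortion apply to the point x, -y, -z); pixel columns grow to the right and rows downward; lengths in m; the calibration is good to about 2 mm. The wrist camera is an equidistant fisheye: a pixel r from the principal point sees the ray r / f radians off the axis. A picture is of the moment at which its call begins. There is no depth.
- r.close_job(): hands the job in, once; it reports no verdict.
The state is a dict: "time": time; "joint_positions": joint angles; "joint_vel": joint speeds; "joint_torque": joint torques, N m; "ee_pos": TCP position; "eef_rot": TCP orientation; "ft_force": force on the tool from outside, world axes, zero at the start; "torque": the same for the moment, N m; "width": finger opening in m.
Only numpy, scipy, OpenCV 4.12 (cv2) and the standard library are available. Lean on these libraries where they do the work, as an engineer would, in place of code of your own. Each camera call takes 0.05 s, during which the arm holds its last target. There are 200 camera calls.

## Task

The fold-down wing beside the mitre box has to be level before long stock is sawn on it. Swing the lamp arm clear of the wing and of its foot knob, lay the spirit level lengthwise on the middle of the wing, and turn the knob of the screw foot until, with the level pressed down so that the foot stands firmly on its plate, the bubble sits between the two lines. Finish while still pressing the level down like that, and leave the things lying round about where they are.

Things in the scene. Friction and masses are not known exactly. Their poses are not given: they have to be found in the camera images.
- station: fixed sawing station: base board 170 x 560 x 12 mm on the table; at its +y end a mitre box (bed 75 mm, slotted fences up to 130 mm high, y = +140 to +360 mm), at its -y end the wing. Origin on the table under the wing, y along the board, z up. Wing hinge line at y = +140, screw foot axis at y = -140 mm, x = 0 (steel plate below it)
- wing: wing 150 x 318 x 18 mm, grey top, hinged at its origin, free end at its -y; top 9 mm above the origin, 75 mm above the table when level. A lift spring holds it up at a stop, free end 0.9 deg high, foot off its plate, even under the level; about 5 N of press on the level beds it on the foot, 25 N sinks it 0.1 deg more. At first the foot is wound in: pressed, the free end is 0.4 to 0.9 deg low
- wing_mid (a point): point on the wing's top, midway across it, 130 mm from the hinge line and 150 mm from the foot's axis: the middle of the spirit level belongs here, the level lying along the wing's y
- foot: screw foot through the wing's free end, 280 mm from the hinge line: steel screw, rubber foot below. Origin on its axis, about at the middle of the wing's thickness; moves up and down with the knob, its frame does not turn
- knob_grip (a point): centre of the black fluted knob on the foot: 40 mm across, 25 mm high, 34 to 38 mm above the wing's top. Turns about the upright screw with light friction (0.06 N m), stays as left. One full turn clockwise seen from above drives the foot 8 mm further out: the pressed free end then stands 8 mm (1.64 deg) higher. It turns 4 rad either way from the level setting
- level: loose yellow spirit level with black ends, 180 x 26 x 42 mm, 0.35 kg, standing on its aluminium sole; origin in the middle of its underside, x along its length, z up. Vial in the middle of the top; the whole top is flat and solid and may be pressed anywhere, best in the middle. It lies on the table at the start
- bubble (a joint): reading of the vial, in rad: 0 is the bubble midway between the two black lines, positive towards the level's own +x end; the bubble goes to the higher end. About 0.17 (13.5 mm) per degree of tilt, at most 0.17 either way; it takes about 1.5 s to settle. The bubble is 11 mm long and lies between the lines when within 0.025 (2 mm) of 0
- lamp: fixed foot and post of the lamp, behind the wing: round base 104 mm across, post 16 mm thick and 280 mm high; origin at the middle of the base on the table, on the axis of the arm's pivot
- lamp_arm (a joint): angle of the lamp arm about its post in rad, from -1.9 to 1.9; at 0 the arm points along the lamp's own -x, growing counter-clockwise seen from above; stiff (0.12 N m) and stays where it is left
- lamp_grip (a point): point on the axis of the lamp arm, a level steel tube 14 mm thick, 260 mm above the table, 160 mm from the pivot: may be gripped or pushed here
- lamp_head (a point): middle of the underside of the round grey lamp shade, 92 mm across and 40 mm high, 232 mm above the table, 250 mm from the pivot
- offcut: oak offcut 60 x 85 x 45 mm lying in the mitre box, to be left alone
- tin: open tin of screws, 75 mm across, 49 mm high, behind the wing's free end, to be left alone
- rule: folded yellow rule 239 x 17 x 18 mm behind the mitre box, to be left alone

How it is judged:
On the way, in this order (a step that is already met when the one before it is completed fails the run):
1. the lamp head is swung clear: over 200 mm (seen from above) from the middle of the wing and from the knob (horizontal distance between lamp_head and wing_mid above 0.2 m and horizontal distance between lamp_head and knob_grip above 0.2 m), for 0.2 s.
2. the spirit level lies lengthwise on the middle of the wing (horizontal distance between level and wing_mid below 0.05 m and z of level in the frame of wing_mid below 0.004 m and angle between level's own z axis and vertical below 0.06 rad and angle between the x axis of level and the y axis of wing, either way round below 0.2 rad and contact force between level and wing above 0.5 N), for 0.3 s.
At the end, for the whole second after the job is handed in: still pressed by the gripper, the level lies flat (0.01 rad) and lengthwise (0.2 rad) within 50 mm of the wing middle, bearing on it with over 7 N (own weight 3.5 N included), the foot on its plate with over 0.5 N; bubble within 2 mm of the middle; lamp head over 200 mm from wing middle and knob (all of step 1 and value of joint bubble between -0.025 and 0.025 rad and contact force between level and wing above 7 N and contact force between foot and station above 0.5 N and contact force between the fingers and level above 2 N and horizontal distance between level and wing_mid below 0.05 m and z of level in the frame of wing_mid below 0.004 m and angle between the x axis of level and the y axis of wing, either way round below 0.2 rad and angle between the z axis of level and the z axis of wing, either way round below 0.01 rad); the arm keeps its last pose, push and grip.
It fails at once if the offcut, tin or rule is moved by more than 25 mm (distance of any of offcut, tin, rule from where it was at the start of the episode above 0.025 m).
It also fails if it takes over 72 s, if anything falls off the work surface, if the arm or the gripper's body presses on something with over 40 N, if the wrist force passes 120 N, or if a joint passes its speed limit or range.

## Working session

There is one attempt and no reset: what is moved stays moved. The work goes in short steps, Python scripts to look and compute and a shell command to move; the robot and the scene stay as the last step left them, time stands still between calls to the robot, and variables do not carry over. Pictures are saved under pics/ and viewed, about 8 in all and at most 12, crops included, and the job is handed in when it is done.

```bash
mkdir -p pics; cat > h.py <<'E'
import numpy as np, cv2
from bench import r
def shot(n,f):
    c=r.camera(n); im=cv2.cvtColor(np.array(c["pixels"]),cv2.COLOR_RGB2BGR); cv2.imwrite(f"pics/{f}.png",im)
    np.savez(f"pics/{f}.npz",K=[c["fx"],c["fy"],c["cx"],c["cy"]],T=c["camera_from_world"],n=n); return im
def ray(f,u,v):
    d=np.load(f"pics/{f}.npz"); fx,fy,cx,cy=d["K"];T=d["T"]
    x,y=(u-cx)/fx,(v-cy)/fy
    if str(d["n"])=="wrist":
        t=np.hypot(x,y); s=np.sin(t)/max(t,1e-9); q=np.array([x*s,-y*s,-np.cos(t)])
    else: q=np.array([x,-y,-1.])
    R=T[:3,:3]; return -R.T@T[:3,3], R.T@q
def at(f,u,v,z):
    o,q=ray(f,u,v); return (o+q*(z-o[2])/q[2]).round(4)
def proj(f,p):
    d=np.load(f"pics/{f}.npz"); fx,fy,cx,cy=d["K"];T=d["T"]
    q=T[:3,:3]@np.array(p)+T[:3,3]; x,y,z=q[0],-q[1],-q[2]
    if str(d["n"])=="wrist":
        t=np.arctan2(np.hypot(x,y),z)/max(np.hypot(x,y),1e-9); return np.array([cx+fx*x*t,cy+fy*y*t]).round(1)
    return np.array([cx+fx*x/z,cy+fy*y/z]).round(1)
def tri(f,a,g,b):
    o,q=ray(f,*a);p,s=ray(g,*b);A=np.stack([q,-s],1);t=np.linalg.lstsq(A,p-o,rcond=None)[0]
    return ((o+q*t[0]+p+s*t[1])/2).round(4), np.linalg.norm(o+q*t[0]-p-s*t[1]).round(4)
E
python3 - <<'E'
from h import *
a=shot("top","t0");b=shot("scene","s0")
cv2.imwrite("pics/t0b.png",cv2.resize(a,(800,600)));cv2.imwrite("pics/s0b.png",cv2.resize(b,(800,600)))
s=r.read_state();print(s["ee_pos"],s["eef_rot"],s["time"],r.tip_extent,s["width"])
E
```

```text
[0.18153489 0.59772534 0.24382279] [ 1.46878062e-01  9.89154400e-01 -6.37256728e-04 -3.65676112e-05] 0.1 0.022 0.08722549113788061
```

View pics/t0b.png

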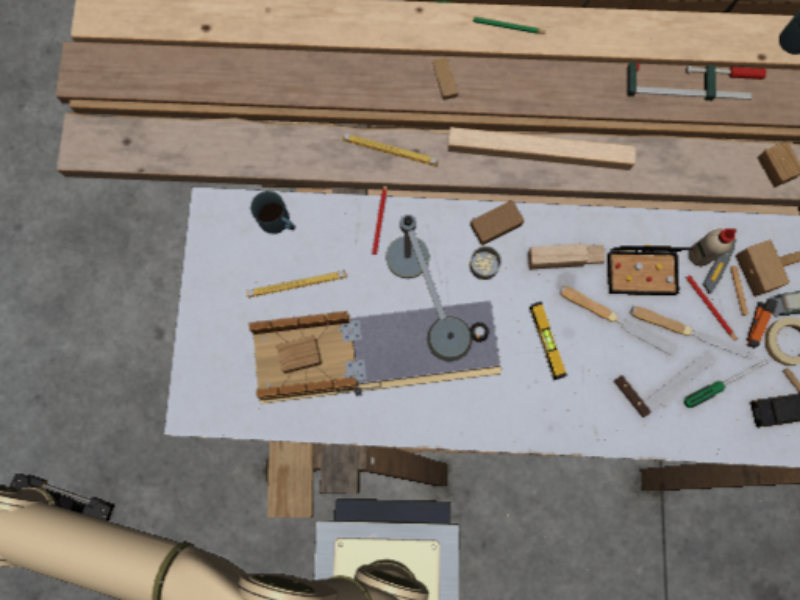

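View pics/s0b.png

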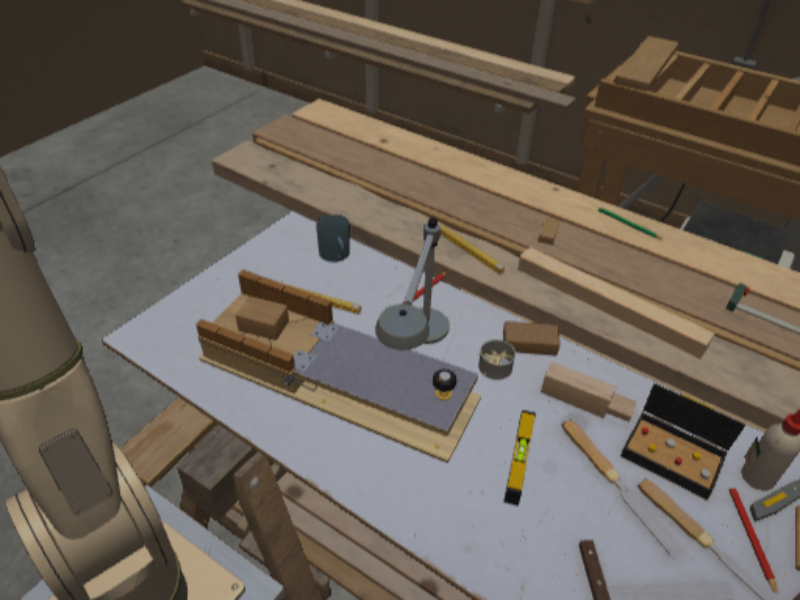

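Top view (800 px): the lamp base is at (408,257), the lamp head at (450,338) and the knob at (480,331). The level's ends are at (537,305) and (558,377), the wing's free corners at (492,302) and (499,373), and the tin at (485,262).

```bash
python3 - <<'E'
from h import *
k=.64
def t(n,u,v,z): print(n,at("t0",u*k,v*k,z))
t("base",408,257,.01);t("posttop",408,222,.28);t("head",450,338,.272);t("knob",480,331,.122)
t("lev1",537,305,.042);t("lev2",558,377,.042);t("wc1",492,302,.075);t("wc2",499,373,.075);t("tin",485,262,.049);t("hinge1",355,318,.085);t("hinge2",357,380,.085)
t("fence",250,325,.13);t("fence",260,395,.13);t("tableedge",400,440,0)
print("knob",tri("t0",(480*k,331*k),"s0",(444*k,380*k)))
print("head",tri("t0",(450*k,338*k),"s0",(402*k,314*k)))
print(r.camera("wrist")["fx"])
E
```

```text
base [ 0.7605 -0.0293  0.01  ]
posttop [ 0.7595 -0.0287  0.28  ]
head [ 0.5242 -0.1176  0.272 ]
knob [ 0.5662 -0.191   0.122 ]
lev1 [ 0.6445 -0.3295  0.042 ]
lev2 [ 0.4792 -0.3753  0.042 ]
wc1 [ 0.6418 -0.2222  0.075 ]
wc2 [ 0.481 -0.238  0.075]
tin [ 0.7421 -0.2086  0.049 ]
hinge1 [0.5954 0.0857 0.085 ]
hinge2 [0.4565 0.0759 0.085 ]
fence [0.5657 0.3103 0.13  ]
fence [0.4144 0.2789 0.13  ]
tableedge [ 0.3312 -0.0215  0.    ]
knob (array([ 0.5669, -0.1911,  0.1164]), np.float64(0.001))
head (array([ 0.5256, -0.1193,  0.2731]), np.float64(0.0047))
297.3186396354542
```

```bash
cat > plan.py <<'E'
import sys,numpy as np
from h import r
# usage: plan.py x y z yaw_deg(of tool y) : prints total tool-frame shift (cm) with current axes and the turn
from scipy.spatial.transform import Rotation as Ro
s=r.read_state();R=Ro.from_quat(s["eef_rot"]).as_matrix();p=s["ee_pos"]
yaw=np.degrees(np.arctan2(R[1,1],R[0,1]))
print("t",round(s["time"],2),"p",p.round(4),"yaw",yaw.round(2),"zaxis",R[:,2].round(4),"F",np.round(s["ft_force"],2),"w",round(s["width"],4),"q7",round(s["joint_positions"][6],2))
for a in sys.argv[1:]:
    x,y,z,w=map(float,a.split(","))
    d=(w-yaw+180)%360-180
    print(a,"shift cm",(R.T@(np.array([x,y,z])-p)*100).round(2),"turn",round(-np.radians(d),3))
    p=np.array([x,y,z])
E
python3 plan.py .40,.30,.33,73.2 .62,-.16,.33,73.2
```

```text
t 0.15 p [0.1815 0.5978 0.2439] yaw 73.11 zaxis [-3.e-04 -1.e-03 -1.e+00] F [-0.18  0.46  0.06] w 0.0872 q7 -0.09
.40,.30,.33,73.2 shift cm [-29.56 -22.16  -8.58] turn -0.002
.62,-.16,.33,73.2 shift cm [-34.41 -37.63   0.04] turn -0.002
```

```bash
python3 -m jog '[[-3,-2.2,-0.9,0,1],[-3,-2.2,-0.9,0,1],[-3,-2.2,-0.9,0,1],[-3,-2.2,-0.9,0,1],[-3,-2.2,-0.9,0,1],[-3,-2.2,-0.9,0,1],[-3,-2.2,-0.9,0,1],[-3,-2.2,-0.9,0,1],[-3,-2.2,-0.9,0,1],[-3,-2.2,-0.9,0,1]]' 20; python3 plan.py .62,-.17,.33,-10
```

```text
time: 1.15
ee_pos: [0.408, 0.2918, 0.3328]
eef_rot: [0.142, 0.99, -0.004, -0.003]
ft_force: [0.1, 0.6, -0.7]
width: 0.0151
t 1.15 p [0.408  0.2918 0.3328] yaw 73.7 zaxis [-0.006  -0.0064 -1.    ] F [ 0.06  0.64 -0.7 ] w 0.0151 q7 0.58
.62,-.17,.33,-10 shift cm [-33.32 -38.37   0.45] turn 1.461
```

```bash
python3 -m jog '[[-3.3,-3.7,0,0,1],[-3.3,-3.7,0,0,1],[-3.3,-3.7,0,0,1],[-3.3,-3.7,0,0,1],[-3.3,-3.7,0,0,1],[-3.3,-3.7,0,0,1],[-3.3,-3.7,0,0,1],[-3.3,-3.7,0,0,1],[-3.3,-3.7,0,0,1],[-3.3,-3.7,0,0,1]]'; python3 -m jog '[[0,0,0,0.146,1],[0,0,0,0.146,1],[0,0,0,0.146,1],[0,0,0,0.146,1],[0,0,0,0.146,1],[0,0,0,0.146,1],[0,0,0,0.146,1],[0,0,0,0.146,1],[0,0,0,0.146,1],[0,0,0,0.146,1]]';python3 plan.py .62,-.15,.262,-10
```

```text
time: 2.15
ee_pos: [0.6216, -0.1602, 0.3351]
eef_rot: [0.139, 0.99, -0.002, -0.001]
ft_force: [1.3, -0.0, 1.1]
width: 0.0007
time: 3.15
ee_pos: [0.6203, -0.1709, 0.3294]
eef_rot: [0.777, 0.629, -0.007, -0.001]
ft_force: [-0.2, -0.1, -0.7]
width: 0.0001
t 3.15 p [ 0.6203 -0.1709  0.3294] yaw -11.99 zaxis [-0.0125 -0.0079 -0.9999] F [-0.16 -0.14 -0.69] w 0.0001 q7 0.23
.62,-.15,.262,-10 shift cm [ 2.1  -0.39  6.72] turn -0.035
```

```bash
python3 -m jog '[[0,0,1.3,0,1],[0,0,1.3,0,1],[0,0,1.3,0,1],[0,0,1.3,0,1],[0,0,1.3,0,1],[0,0,0.2,0,1],[0.8,-0.2,0,0,1],[1.5,-0.3,0,0,1],[1.5,-0.3,0,0,1],[1.5,-0.3,0,0,1]]'; python3 plan.py .615,-.08,.262,-12 .610,-.029,.262,-12 .619,.022,.262,-12 .645,.067,.262,-12 .672,.092,.262,-12 .69,.103,.262,-12
```

```text
time: 4.15
ee_pos: [0.618, -0.1143, 0.2543]
eef_rot: [0.774, 0.633, -0.008, -0.002]
ft_force: [-0.0, 0.4, 0.0]
width: 0.0003
t 4.15 p [ 0.618  -0.1143  0.2543] yaw -11.52 zaxis [-0.0152 -0.0078 -0.9999] F [-0.03  0.4   0.02] w 0.0003 q7 0.16
.615,-.08,.262,-12 shift cm [ 3.29 -0.99 -0.79] turn 0.008
.610,-.029,.262,-12 shift cm [ 4.9  -1.51 -0.03] turn 0.008
.619,.022,.262,-12 shift cm [ 5.18 -0.14 -0.05] turn 0.008
.645,.067,.262,-12 shift cm [ 4.93  1.65 -0.07] turn 0.008
.672,.092,.262,-12 shift cm [ 2.99  2.15 -0.06] turn 0.008
.69,.103,.262,-12 shift cm [ 1.44  1.54 -0.04] turn 0.008
```

```bash
python3 -m jog '[[1.6,-0.5,-0.6,0,1],[1.6,-0.5,0,0,1],[2.5,-0.75,0,0,1],[2.5,-0.75,0,0,1],[2.6,-0.05,0,0,1],[2.6,-0.05,0,0,1],[2.5,0.8,0,0,1],[2.5,0.8,0,0,1],[1.5,1.1,0,0,1],[1.5,1.1,0,0,1]]'; python3 plan.py .69,.103,.262,-12
python3 - <<'E'
from h import *
a=shot("top","t1");cv2.imwrite("pics/t1b.png",cv2.resize(a[60:300,100:420],(800,600)))
E
```

```text
time: 5.15
ee_pos: [0.6715, 0.1153, 0.2652]
eef_rot: [0.771, 0.637, -0.004, 0.0]
ft_force: [0.6, -1.6, 0.4]
width: 0.0004
t 5.15 p [0.6715 0.1153 0.2652] yaw -10.88 zaxis [-0.0063 -0.0064 -1.    ] F [ 0.64 -1.65  0.36] w 0.0004 q7 -0.17
.69,.103,.262,-12 shift cm [-0.86  2.05  0.31] turn 0.019
```

View pics/t1b.png

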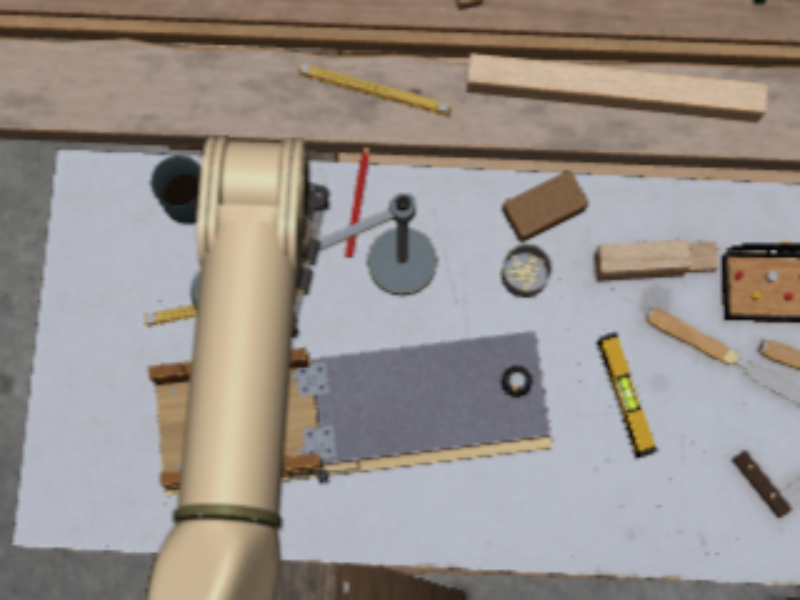

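```bash
python3 - <<'E'
from h import *
f=lambda u,v,z: at("t1",100+u/2.5,60+v/2.5,z)
C=[f(598,338,.042),f(613,334,.042),f(655,452,.042),f(640,457,.042)]
c=sum(C)/4;d=(C[0]+C[1]-C[2]-C[3])/2;print("level",c,np.degrees(np.arctan2(d[1],d[0])),np.linalg.norm(d))
print("knob",f(517,380,.122),f(517,380,.115)); a,b=f(536,333,.08),f(550,437,.08);print("free",a,b,(a+b)/2,np.degrees(np.arctan2(*(a-b)[1::-1])),np.linalg.norm(a-b))
a,b=f(315,357,.075),f(322,460,.075);print("hinge",a,b,(a+b)/2)
E
python3 plan.py .60,.03,.30,-11 .56,-.352,.2,-74.5
```

```text
level [ 0.5624 -0.3531  0.042 ] 18.768353757310354 0.17933580233740273
knob [ 0.5657 -0.1896  0.122 ] [ 0.5669 -0.1902  0.115 ]
free [ 0.641  -0.2199  0.08  ] [ 0.494  -0.2396  0.08  ] [ 0.5675  -0.22975  0.08   ] 7.632935854990309 0.14831415980950707
hinge [0.5998 0.0907 0.075 ] [0.4548 0.0754 0.075 ] [0.5273  0.08305 0.075  ]
t 5.2 p [0.6726 0.1193 0.2644] yaw -10.66 zaxis [-0.0062 -0.005  -1.    ] F [-1.42  3.56 -1.14] w 0.0004 q7 -0.18
.60,.03,.30,-11 shift cm [-10.14  -5.5   -3.47] turn 0.006
.56,-.352,.2,-74.5 shift cm [-38.22   3.19  10.21] turn 1.114
```

```bash
python3 -m jog '[[-3,-1.5,0,0,1],[-3,-1.5,-0.6,0,0],[-4,-1.5,-0.6,0,0],[-4.8,0,0,0,0],[-4.8,0,0,0,0],[-4.8,0,0,0,0],[-4.8,0,0,0,0],[-4.8,0,0,0,0],[-4.8,0,0,0,0],[-4.8,0,0,0,0]]'; python3 -m jog '[[-2,0,0,0.12,0],[0,0,0,0.12,0],[0,0,0,0.12,0],[0,0,0,0.12,0],[0,0,0,0.12,0],[0,0,0,0.12,0],[0,0,0,0.12,0],[0,0,0,0.12,0],[0,0,0,0.12,0],[0,0,0,0,0]]';python3 plan.py .5625,-.353,.2,-72.5
```

```text
time: 6.2
ee_pos: [0.5542, -0.2902, 0.2817]
eef_rot: [0.758, 0.652, 0.002, 0.0]
ft_force: [1.7, 0.5, 0.4]
width: 0.0642
time: 7.2
ee_pos: [0.552, -0.3085, 0.2871]
eef_rot: [0.989, 0.148, 0.007, 0.0]
ft_force: [-0.4, -0.6, 0.5]
width: 0.0872
t 7.2 p [ 0.552  -0.3085  0.2871] yaw -73.02 zaxis [ 0.0133  0.0014 -0.9999] F [-0.4  -0.6   0.48] w 0.0872 q7 -0.46
.5625,-.353,.2,-72.5 shift cm [-0.41  4.54  8.72] turn -0.009
```

```bash
python3 -m jog '[[0,0.9,2,0,0],[0,0.9,2,0,0],[0,0.9,2,0,0],[0,0.9,2,0,0],[0,0.9,2,0,0],[0,0,2,0,0],[0,0,1,0,0],[0,0,0,0,0],[0,0,0,0,0],[0,0,0,0,0]]'; python3 - <<'E'
from h import *
a=shot("wrist","w2");cv2.imwrite("pics/w2b.png",cv2.resize(a,(800,600)))
t=shot("top","t2");cv2.imwrite("pics/t2b.png",cv2.resize(t[100:280,140:380],(800,600)))
E
python3 plan.py .5625,-.353,.03,-72.5
```

```text
time: 8.2
ee_pos: [0.5681, -0.3517, 0.1444]
eef_rot: [0.987, 0.159, 0.006, -0.002]
ft_force: [0.5, -0.8, -0.9]
width: 0.087
t 8.3 p [ 0.5683 -0.3518  0.1447] yaw -71.76 zaxis [ 0.0119  0.0055 -0.9999] F [-0.22 -0.51  0.2 ] w 0.0868 q7 -0.33
.5625,-.353,.03,-72.5 shift cm [-0.74 -0.05 11.47] turn 0.013
```

View pics/w2b.png

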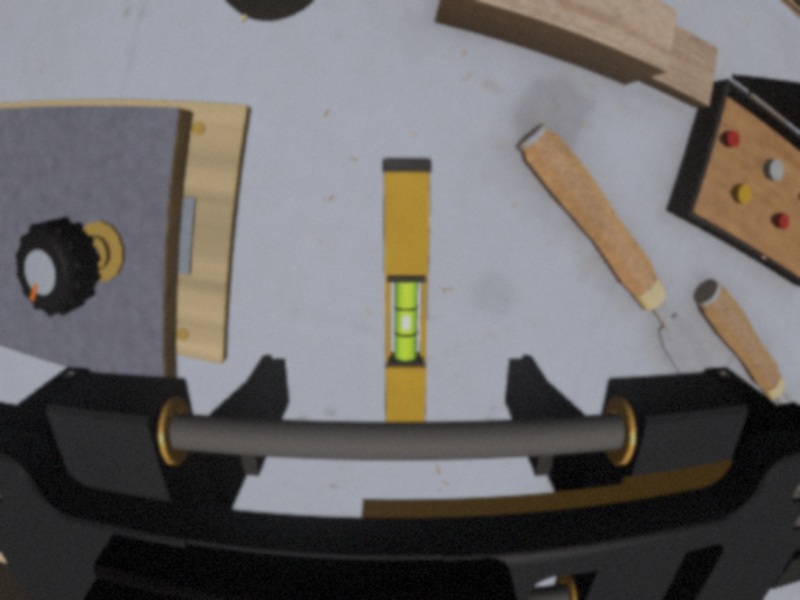

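Wrist view: the level runs almost vertically, from its far end at (407,165) to the vial at (405,322), nearly centred between the fingers. The knob, with its orange mark, is on the left.

```bash
python3 - <<'E'
from h import *
k=.64
e=at("w2",407*k,159*k,.042);m=at("w2",405.5*k,322*k,.04);n=at("w2",406*k,420*k,.042);d=e-n
print(e,m,n,np.degrees(np.arctan2(d[1],d[0])),np.linalg.norm(e-m))
print("knob top",at("w2",40*k,270*k,.126))
E
```

```text
[ 0.6514 -0.3299  0.042 ] [ 0.5666 -0.3574  0.04  ] [ 0.5079 -0.3775  0.042 ] 18.351060479478388 0.08917000616799349
knob top [ 0.5651 -0.1877  0.126 ]
```

```bash
python3 -m jog '[[-0.2,0.2,2.5,0,0],[-0.2,0.2,2.5,0,0],[0,0,2.5,0,0],[0,0,1.8,0,0],[0,0,0.5,0,0],[0,0,0.2,0,0.5],[0,0,0,0,1],[0,0,0,0,1],[0,0,0,0,1],[0,0,0,0,1]]' 30; python3 plan.py .57,-.35,.04,-71.6
```

```text
time: 9.3
ee_pos: [0.5721, -0.3584, 0.0501]
eef_rot: [0.987, 0.16, 0.012, 0.002]
ft_force: [-0.3, 0.1, 0.2]
width: 0.0548
t 9.3 p [ 0.5721 -0.3584  0.0501] yaw -71.56 zaxis [ 2.390e-02 -1.000e-04 -9.997e-01] F [-0.33  0.12  0.2 ] w 0.0548 q7 -0.27
.57,-.35,.04,-71.6 shift cm [ 0.04 -0.87  1.  ] turn 0.001
```

```bash
python3 -m jog '[[-0.3,0,0.5,0,0.2],[-0.3,0,0.4,0,0.2],[0,0,0.2,0,0.4],[0,0,0,0,1],[0,0,0,0,1],[0,0,0,0,1],[0,0,0,0,1],[0,0,0,0,1],[0,0,0,0,1],[0,0,0,0,1]]' 30; python3 plan.py .547,-.041,.16,6.5
```

```text
time: 10.3
ee_pos: [0.5662, -0.3601, 0.0384]
eef_rot: [0.987, 0.16, 0.012, 0.002]
ft_force: [-0.4, -0.5, -0.5]
width: 0.0258
t 10.3 p [ 0.5662 -0.3601  0.0384] yaw -71.55 zaxis [ 2.400e-02  7.000e-04 -9.997e-01] F [-0.37 -0.5  -0.5 ] w 0.0258 q7 -0.25
.547,-.041,.16,6.5 shift cm [  8.56 -30.8  -12.18] turn -1.362
```

```bash
python3 -m jog '[[0,0,-2,0,1],[0,0,-4,0,1],[0,0,-4,0,1],[0,0,-4,0,1],[0,0,-4,0,1],[0.9,-3.1,0,0,1],[0.9,-3.1,0,0,1],[0.9,-3.1,0,0,1],[0.9,-3.1,0,0,1],[0.9,-3.1,0,0,1]]'; python3 -m jog '[[0.8,-3.1,0,0,1],[0.8,-3.1,0,0,1],[0.8,-3.1,0,0,1],[0.8,-3.1,0,-0.13,1],[0,0,0,-0.14,1],[0,0,0,-0.14,1],[0,0,0,-0.14,1],[0,0,0,-0.14,1],[0,0,0,-0.14,1],[0,0,0,-0.14,1]]';python3 plan.py .547,-.041,.13,7.3
```

```text
time: 11.3
ee_pos: [0.5501, -0.2026, 0.2351]
eef_rot: [0.988, 0.152, 0.012, 0.003]
ft_force: [0.5, 0.5, -3.3]
width: 0.0256
time: 12.3
ee_pos: [0.5391, -0.0673, 0.2423]
eef_rot: [0.793, 0.609, 0.013, 0.006]
ft_force: [-0.0, -0.8, -4.2]
width: 0.0257
t 12.3 p [ 0.5391 -0.0673  0.2423] yaw -14.99 zaxis [ 0.0271  0.0069 -0.9996] F [-0.02 -0.82 -4.22] w 0.0257 q7 -0.03
.547,-.041,.13,7.3 shift cm [ 2.59 -0.19 11.27] turn -0.389
```

```bash
python3 -m jog '[[0,0,0,-0.13,1],[0,0,0,-0.13,1],[0,0,0,-0.13,1],[0.6,0,2,0,1],[0.6,0,2,0,1],[0.6,0,2,0,1],[0.6,0,2,0,1],[0,0,1,0,1],[0,0,0.5,0,1],[0,0,0,0,1]]'; python3 plan.py .547,-.041,.12,7.3
python3 - <<'E'
from h import *
a=shot("wrist","w3");cv2.imwrite("pics/w3b.png",cv2.resize(a,(800,600)))
E
```

```text
time: 13.3
ee_pos: [0.5366, -0.0505, 0.1535]
eef_rot: [0.657, 0.753, 0.016, 0.009]
ft_force: [-0.3, 0.9, -3.5]
width: 0.0261
t 13.3 p [ 0.5366 -0.0505  0.1535] yaw 7.8 zaxis [ 0.0339  0.0123 -0.9993] F [-0.27  0.92 -3.53] w 0.0261 q7 0.39
.547,-.041,.12,7.3 shift cm [0.78 1.04 3.39] turn 0.009
```

View pics/w3b.png

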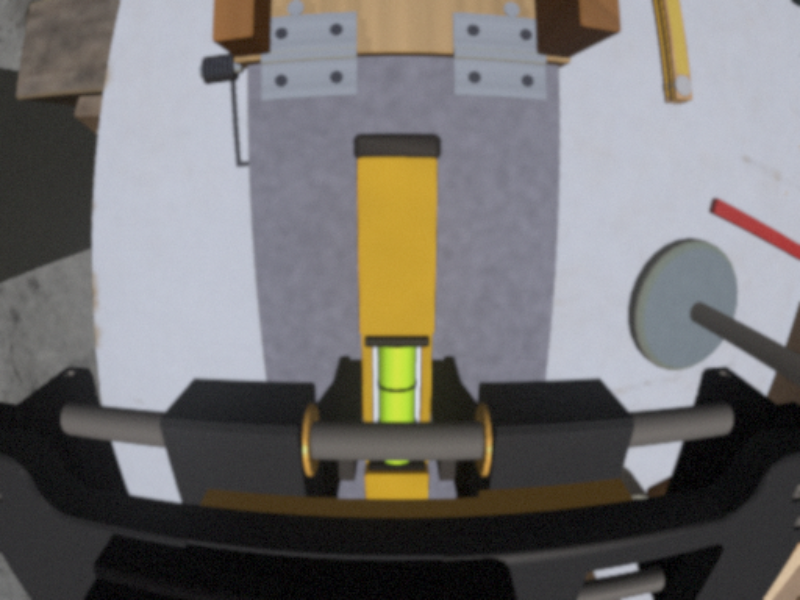

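```bash
python3 -m jog '[[0.4,0.5,1,0,1],[0.4,0.5,1,0,1],[0,0.2,0.8,0,1],[0,0,0.4,0,1],[0,0,0.3,0,1],[0,0,0.2,0,1],[0,0,0.1,0,1],[0,0,0,0,1],[0,0,0,0,1],[0,0,0,0,1]]'; python3 plan.py .547,-.041,.1155,7.3
```

```text
time: 14.35
ee_pos: [0.5517, -0.0402, 0.1159]
eef_rot: [0.657, 0.753, 0.017, 0.01]
ft_force: [0.0, 0.1, -3.3]
width: 0.0256
t 14.35 p [ 0.5517 -0.0402  0.1159] yaw 7.76 zaxis [ 0.0376  0.0135 -0.9992] F [ 0.    0.06 -3.31] w 0.0256 q7 0.43
.547,-.041,.1155,7.3 shift cm [-0.01 -0.47  0.02] turn 0.008
```

```bash
python3 -m jog '[[0,-0.3,0.1,0,1],[0,0,0.1,0,1],[0,0,0.1,0,1],[0,0,0.1,0,1],[0,0,0,0,0.6],[0,0,0,0,0.5],[0,0,0,0,0.4],[0,0,0,0,0.3],[0,0,0,0,0.3],[0,0,0,0,0.3]]'; python3 plan.py .547,-.041,.1155,7.3
```

```text
time: 15.35
ee_pos: [0.5498, -0.0414, 0.1136]
eef_rot: [0.658, 0.753, 0.019, 0.011]
ft_force: [0.2, 0.0, -0.5]
width: 0.0593
t 15.35 p [ 0.5498 -0.0414  0.1136] yaw 7.71 zaxis [ 0.0416  0.0141 -0.999 ] F [ 0.19  0.02 -0.54] w 0.0593 q7 0.44
.547,-.041,.1155,7.3 shift cm [ 0.08 -0.27 -0.2 ] turn 0.007
```

```bash
python3 -m jog '[[0,-0.2,0,0,0],[0,0,0,0,0],[0,0,-2,0,0],[0,0,-2,0,0],[0,0,-2,0,0.5],[-1.5,0,0,0,1],[-1.5,0,0,0,1],[-1.5,0,0,0,1],[-1.2,0,0,0,1],[0,0,0,0,1]]'; python3 -m jog '[[0,0,1,0,1],[0,0,1,0,1],[0,0,0.8,0,1],[0,0,0,0,1],[0,0,0,0,1],[0,0,0,0,1],[0,0,0,0,1],[0,0,0,0,1],[0,0,0,0,1],[0,0,0,0,1]]'; python3 plan.py .547,-.041,.1155,7.3
python3 - <<'E'
from h import *
a=shot("wrist","w4");cv2.imwrite("pics/w4b.png",cv2.resize(a,(800,600)))
E
```

```text
time: 16.35
ee_pos: [0.5526, -0.1003, 0.1753]
eef_rot: [0.657, 0.754, 0.019, 0.011]
ft_force: [-0.6, 0.4, 1.0]
width: 0.0469
time: 17.35
ee_pos: [0.5537, -0.0968, 0.1441]
eef_rot: [0.656, 0.754, 0.019, 0.01]
ft_force: [0.3, -0.2, 0.4]
width: 0.0008
t 17.35 p [ 0.5537 -0.0968  0.1441] yaw 7.98 zaxis [ 0.0398  0.0156 -0.9991] F [ 0.34 -0.17  0.44] w 0.0008 q7 0.53
.547,-.041,.1155,7.3 shift cm [ 5.59 -0.01  2.92] turn 0.012
```

View pics/w4b.png

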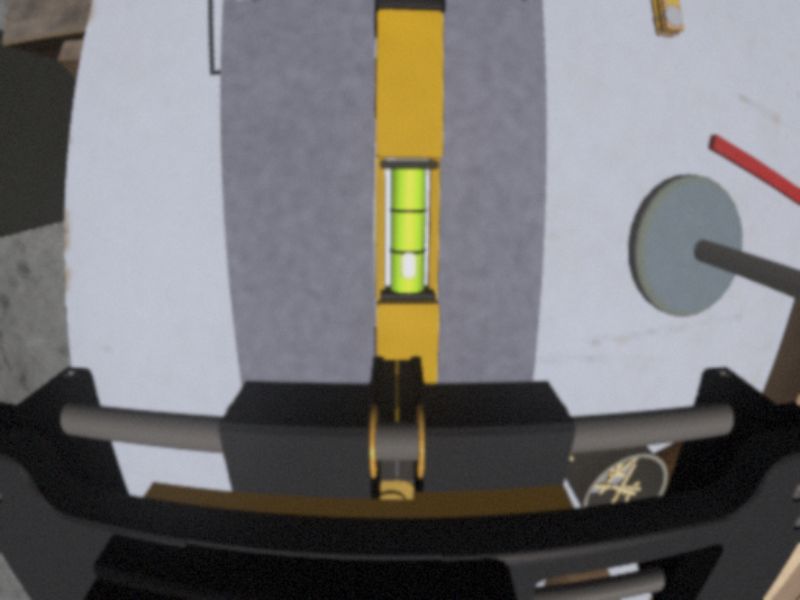

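The level lies flat and centred on the wing. The bubble at (408,265) is about 12 mm towards the raised free end; the lines are at rows 211 and 252. Next I press it down.

```bash
python3 -m jog '[[0,0,0.2,0,1],[0,0,0.2,0,1],[0,0,0.2,0,1],[0,0,0.2,0,1],[0,0,0.2,0,1],[0,0,0.2,0,1],[0,0,0.2,0,1],[0,0,0.2,0,1],[0,0,0.2,0,1],[0,0,0.2,0,1]]'; python3 plan.py
```

```text
time: 18.4
ee_pos: [0.5546, -0.0986, 0.137]
eef_rot: [0.657, 0.753, 0.023, 0.006]
ft_force: [-15.3, 1.6, 32.2]
width: 0.0004
t 18.4 p [ 0.5546 -0.0986  0.137 ] yaw 7.75 zaxis [ 0.0395  0.0278 -0.9988] F [-15.35   1.56  32.22] w 0.0004 q7 0.56
```

```bash
python3 -m jog '[[0,0,0,0,1],[0,-0.05,0.08,0,1],[0,0,0.08,0,1],[0,0,0.08,0,1],[0,0,0.08,0,1],[0,0,0.08,0,1],[0,0,0.08,0,1],[0,0,0.08,0,1],[0,0,0.08,0,1],[0,0,0.08,0,1]]'; python3 plan.py;python3 -m jog '[[0,0,0.08,0,1],[0,0,0.08,0,1],[0,0,0.08,0,1],[0,0,0.08,0,1],[0,0,0.08,0,1],[0,0,0.08,0,1],[0,0,0.08,0,1],[0,0,0.08,0,1],[0,0,0.08,0,1],[0,0,0.08,0,1]]'; python3 plan.py
python3 - <<'E'
from h import *
a=shot("wrist","w5");cv2.imwrite("pics/w5b.png",cv2.resize(a[60:240,140:380],(800,600)))
E
python3 plan.py
```

```text
time: 19.4
ee_pos: [0.5548, -0.0988, 0.1372]
eef_rot: [0.658, 0.753, 0.027, 0.003]
ft_force: [-7.7, -0.4, 17.6]
width: 0.0005
t 19.4 p [ 0.5548 -0.0988  0.1372] yaw 7.65 zaxis [ 0.0402  0.0364 -0.9985] F [-7.67 -0.37 17.6 ] w 0.0005 q7 0.56
time: 20.4
ee_pos: [0.5548, -0.099, 0.1372]
eef_rot: [0.658, 0.752, 0.03, -0.0]
ft_force: [-6.8, -0.5, 17.1]
width: 0.0002
t 20.4 p [ 0.5548 -0.099   0.1372] yaw 7.54 zaxis [ 0.0392  0.0457 -0.9982] F [-6.75 -0.54 17.08] w 0.0002 q7 0.57
t 20.45 p [ 0.5549 -0.099   0.1372] yaw 7.53 zaxis [ 0.0392  0.0458 -0.9982] F [-6.36  0.76 17.3 ] w 0.0003 q7 0.57
```

View pics/w5b.png

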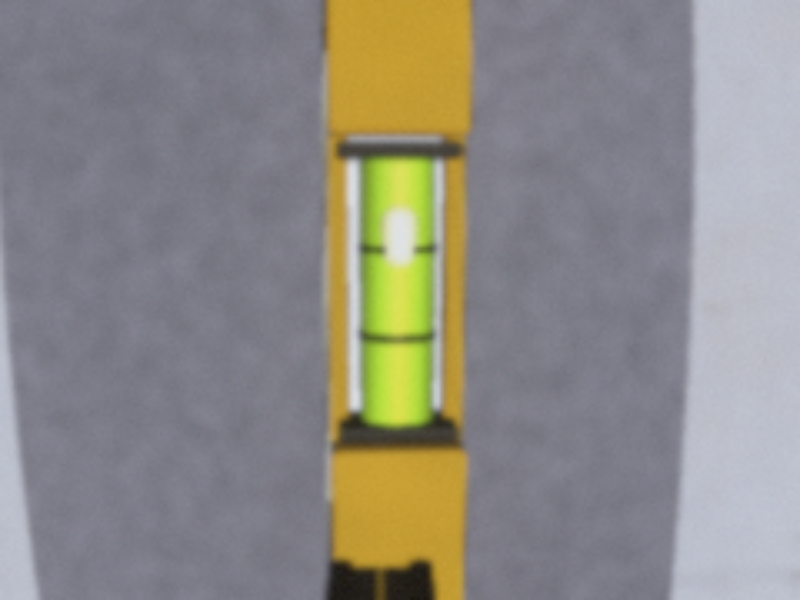

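Pressed at 17 N, the bubble spans 207–267 in the crop with the lines at 249 and 338. That is about 9.5 mm towards the hinge, so the free end is 0.7° low and the knob needs about 2.7 rad clockwise.

```bash
python3 -m jog '[[0,0,-1.5,0,1],[0,0,-2.5,0,1],[0,0,-2.5,0,1],[-2,0,0,0,0.3],[-2.4,0,0,0,0.3],[-2.4,0,0,0,0.3],[-2.4,0,0,0,0.3],[0,0,0,-0.13,0.3],[0,0,0,-0.14,0.3],[0,0,0,-0.14,0.3]]'; python3 -m jog '[[0,0,0,-0.13,0.3],[0,0,0,-0.13,0.3],[0,0,0,-0.13,0.3],[0,0,0,-0.13,0.3],[0,0,0,0,0.3],[0,0,0,0,0.3],[0,0,0,0,0.3],[0,0,0,0,0.3],[0,0,0,0,0.3],[0,0,0,0,0.3]]'; python3 plan.py .566,-.19,.15,60 .566,-.19,.117,60
```

```text
time: 21.45
ee_pos: [0.5659, -0.1939, 0.2029]
eef_rot: [0.485, 0.874, 0.03, 0.006]
ft_force: [0.1, 0.2, -0.0]
width: 0.0483
time: 22.45
ee_pos: [0.5663, -0.1928, 0.2044]
eef_rot: [0.237, 0.971, 0.027, 0.014]
ft_force: [-0.5, -0.6, 0.4]
width: 0.061
t 22.45 p [ 0.5663 -0.1928  0.2044] yaw 62.59 zaxis [ 0.04    0.0465 -0.9981] F [-0.5  -0.58  0.38] w 0.061 q7 1.6
.566,-.19,.15,60 shift cm [ 0.23 -0.09  5.44] turn 0.045
.566,-.19,.117,60 shift cm [ 0.05 -0.2   3.29] turn 0.045
```

```bash
python3 - <<'E'
from h import *
a=shot("wrist","w6");cv2.imwrite("pics/w6b.png",cv2.resize(a,(800,600)))
E
```

```text
(no output)
```

View pics/w6b.png

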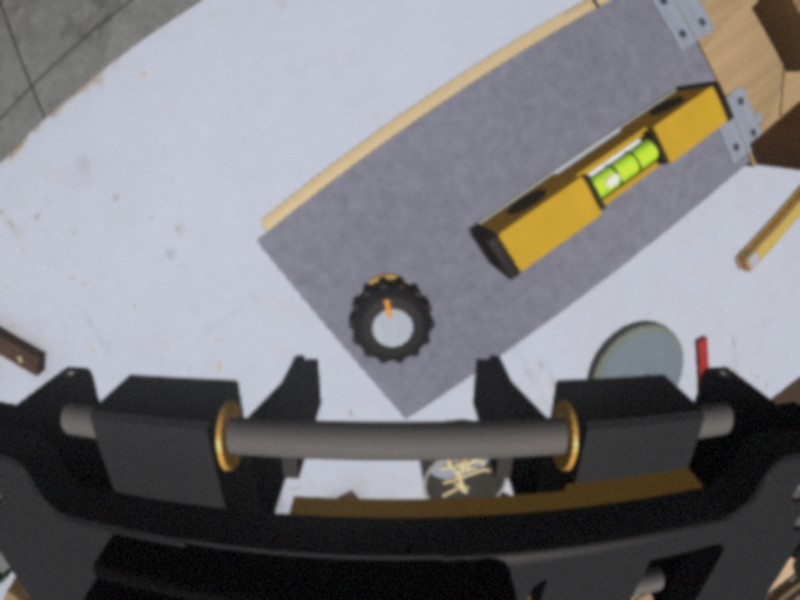

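```bash
python3 - <<'E'
from h import *
print(at("w6",392*.64,318*.64,.128), proj("w6",[.566,-.19,.128])/.64)
E
python3 plan.py .5655,-.190,.117,62.6
```

```text
[ 0.5618 -0.1879  0.128 ] [392.1875  327.03125]
t 22.5 p [ 0.5663 -0.1928  0.2044] yaw 62.6 zaxis [ 0.0401  0.0465 -0.9981] F [0.92 0.21 0.37] w 0.0608 q7 1.6
.5655,-.190,.117,62.6 shift cm [ 0.32 -0.31  8.73] turn -0.0
```

```bash
python3 -m jog '[[0.2,-0.2,2,0,0.3],[0.2,-0.1,2,0,0.3],[0,0,2,0,0.3],[0,0,1.5,0,0.3],[0,0,0.8,0,0.3],[0,0,0.3,0,0.3],[0,0,0,0,0.3],[0,0,0,0,1],[0,0,0,0,1],[0,0,0,0,1]]' 20; python3 plan.py .5655,-.190,.117,62.6;  python3 -m jog '[[0,0,0,0,1],[0,0,0,0,1],[0,0,0,0,1],[0,0,0,0,1],[0,0,0,0.05,1],[0,0,0.02,0.14,1],[0,0,0.02,0.14,1],[0,0,0.02,0.14,1],[0,0,0.02,0.14,1],[0,0,0.02,0.14,1]]'; python3 plan.py .5655,-.190,.117,62.6
```

```text
time: 23.5
ee_pos: [0.5669, -0.1903, 0.1181]
eef_rot: [0.238, 0.971, 0.027, 0.016]
ft_force: [0.0, 0.2, -0.7]
width: 0.0445
t 23.5 p [ 0.5669 -0.1903  0.1181] yaw 62.51 zaxis [ 0.045   0.0454 -0.998 ] F [ 0.    0.16 -0.75] w 0.0445 q7 1.66
.5655,-.190,.117,62.6 shift cm [ 0.14 -0.04  0.11] turn -0.002
time: 24.5
ee_pos: [0.5661, -0.1915, 0.1173]
eef_rot: [0.588, 0.809, 0.031, 0.005]
ft_force: [-1.0, -0.7, -2.0]
width: 0.0385
t 24.5 p [ 0.5661 -0.1915  0.1173] yaw 17.95 zaxis [ 0.0448  0.0445 -0.998 ] F [-1.03 -0.73 -2.03] w 0.0385 q7 0.96
.5655,-.190,.117,62.6 shift cm [ 0.16 -0.02  0.04] turn -0.779
```

```bash
python3 -m jog '[[0,0,0.02,0.14,1],[0,0,0.02,0.14,1],[0,0,0.02,0.14,1],[0,0,0.02,0.14,1],[0,0,0.02,0.14,1],[0,0,0.02,0.14,1],[0,0,0.02,0.14,1],[0,0,0.02,0.14,1],[0,0,0.02,0.14,1],[0,0,0.02,0.14,1]]'; python3 plan.py .566,-.1905,.117,-91.5
```

```text
time: 25.5
ee_pos: [0.5647, -0.191, 0.115]
eef_rot: [0.977, 0.212, 0.025, -0.018]
ft_force: [-2.6, 0.3, 0.1]
width: 0.0385
t 25.5 p [ 0.5647 -0.191   0.115 ] yaw -65.47 zaxis [ 0.0421  0.045  -0.9981] F [-2.61  0.32  0.13] w 0.0385 q7 -0.32
.566,-.1905,.117,-91.5 shift cm [ 0.15  0.   -0.19] turn 0.454
```

Finish the turn, let go partly, rise, and go back to press the level.

```bash
python3 -m jog '[[0,0,0.02,0.14,1],[0,0,0.02,0.14,1],[0,0,0.02,0.14,1],[0,0,0,0.03,1],[0,0,0,0,1],[0,0,0,0,0.3],[0,0,0,0,0.3],[0,0,0,0,0.3],[0,0,0,0,0.3],[0,0,-1,0,0.3]]'; python3 plan.py;  python3 -m jog '[[0,0,-2.5,0,0.3],[0,0,-2.5,0,0.3],[0,0,-2.5,0,0.8],[0,0,0,-0.14,1],[0,0,0,-0.14,1],[0,0,0,-0.14,1],[0,0,0,-0.14,1],[0,0,0,-0.14,1],[0,0,0,-0.14,1],[0,0,0,-0.14,1]]'; python3 plan.py .549,-.085,.165,8
```

```text
time: 26.5
ee_pos: [0.5644, -0.19, 0.1238]
eef_rot: [0.999, -0.019, 0.019, -0.023]
ft_force: [-0.3, 0.2, 0.2]
width: 0.0601
t 26.5 p [ 0.5644 -0.19    0.1238] yaw -92.16 zaxis [ 0.0393  0.045  -0.9982] F [-0.3   0.19  0.21] w 0.0601 q7 -0.75
time: 27.5
ee_pos: [0.5611, -0.1976, 0.2113]
eef_rot: [0.883, 0.468, 0.03, -0.007]
ft_force: [0.7, 0.6, 0.5]
width: 0.0053
t 27.5 p [ 0.5611 -0.1976  0.2113] yaw -34.23 zaxis [ 0.0471  0.041  -0.998 ] F [0.7  0.56 0.52] w 0.0053 q7 0.04
.549,-.085,.165,8 shift cm [ 8.34 -7.41  5.02] turn -0.737
```

```bash
python3 -m jog '[[0,0,0,-0.14,1],[0,0,0,-0.14,1],[0,0,0,-0.14,1],[0,0,0,-0.14,1],[0,0,0,-0.14,1],[0,0,0,-0.02,1],[3,0,0,0,1],[3,0,0,0,1],[3,0,0,0,1],[1.5,0,0,0,1]]'; python3 plan.py .549,-.09,.15,8 
```

```text
time: 28.5
ee_pos: [0.5436, -0.0991, 0.222]
eef_rot: [0.659, 0.751, 0.032, 0.009]
ft_force: [0.3, -0.1, -0.4]
width: 0.0007
t 28.5 p [ 0.5436 -0.0991  0.222 ] yaw 7.44 zaxis [ 0.0551  0.0367 -0.9978] F [ 0.33 -0.06 -0.41] w 0.0007 q7 0.44
.549,-.09,.15,8 shift cm [0.63 0.22 7.25] turn -0.01
```

```bash
python3 -m jog '[[0.6,0.4,1.5,0,1],[0,0.4,1.5,0,1],[0,0,1.5,0,1],[0,0,1.5,0,1],[0,0,1,0,1],[0,0,0.5,0,1],[0,0,0.2,0,1],[0,0,0.2,0,1],[0,0,0.2,0,1],[0,0,0.1,0,1]]'; python3 plan.py .554,-.09,.15,8 
```

```text
time: 29.5
ee_pos: [0.5569, -0.091, 0.1402]
eef_rot: [0.664, 0.747, 0.034, 0.007]
ft_force: [-4.4, 2.5, 8.0]
width: 0.0007
t 29.5 p [ 0.5569 -0.091   0.1402] yaw 6.73 zaxis [ 0.0561  0.0418 -0.9976] F [-4.36  2.49  8.04] w 0.0007 q7 0.51
.554,-.09,.15,8 shift cm [ 0.17 -0.22 -0.99] turn -0.022
```

```bash
python3 -m jog '[[0,-0.03,0.08,0,1],[0,0,0.08,0,1],[0,0,0.08,0,1],[0,0,0.08,0,1],[0,0,0.08,0,1],[0,0,0.08,0,1],[0,0,0.08,0,1],[0,0,0.08,0,1],[0,0,0.08,0,1],[0,0,0.08,0,1]]'; python3 -m jog '[[0,0,0.08,0,1],[0,0,0.08,0,1],[0,0,0.08,0,1],[0,0,0.08,0,1],[0,0,0.08,0,1],[0,0,0.08,0,1],[0,0,0.08,0,1],[0,0,0.08,0,1],[0,0,0.08,0,1],[0,0,0.08,0,1]]'; python3 plan.py
python3 - <<'E'
from h import *
a=shot("wrist","w7");cv2.imwrite("pics/w7b.png",cv2.resize(a[60:240,140:380],(800,600)))
E
python3 plan.py
```

```text
time: 30.5
ee_pos: [0.558, -0.0915, 0.1398]
eef_rot: [0.664, 0.746, 0.038, 0.005]
ft_force: [-7.3, 2.0, 14.6]
width: 0.0005
time: 31.5
ee_pos: [0.5582, -0.0917, 0.1399]
eef_rot: [0.665, 0.746, 0.041, 0.002]
ft_force: [-6.7, 1.8, 13.3]
width: 0.0006
t 31.5 p [ 0.5582 -0.0917  0.1399] yaw 6.42 zaxis [ 0.0578  0.0587 -0.9966] F [-6.69  1.83 13.28] w 0.0006 q7 0.53
t 31.55 p [ 0.5582 -0.0917  0.1399] yaw 6.42 zaxis [ 0.0578  0.0587 -0.9966] F [-6.7   2.73 14.19] w 0.0003 q7 0.53
```

View pics/w7b.png

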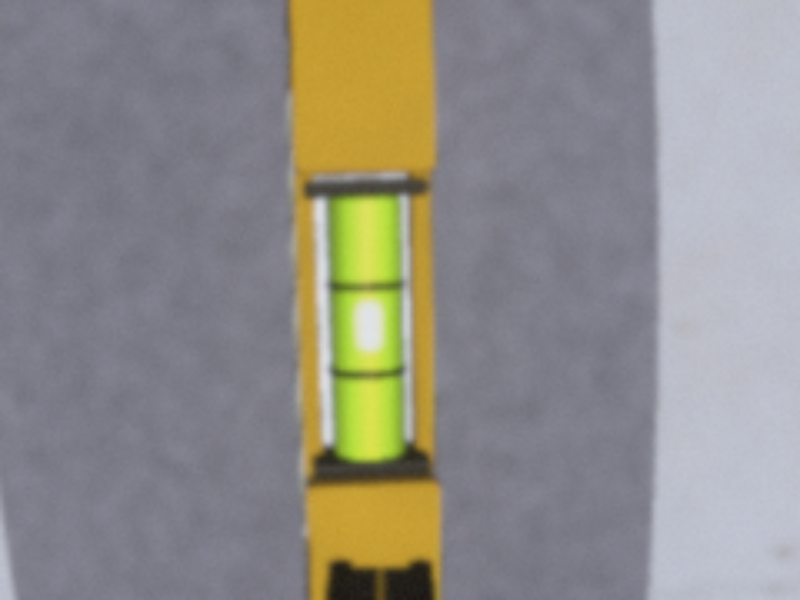

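The bubble now spans 298–355 between the lines at 286 and 374, about 0.6 mm off centre. There is still a 7 N side push, which I'll reduce so the level bears flat.

```bash
python3 -m jog '[[0,-0.03,0.08,0,1],[0,-0.03,0.08,0,1],[0,-0.03,0.08,0,1],[0,-0.03,0.08,0,1],[0,-0.03,0.08,0,1],[0,-0.03,0.08,0,1],[0,-0.03,0.08,0,1],[0,-0.03,0.08,0,1],[0,-0.03,0.08,0,1],[0,-0.03,0.08,0,1]]'; python3 plan.py
```

```text
time: 32.55
ee_pos: [0.5574, -0.0919, 0.1398]
eef_rot: [0.666, 0.745, 0.045, 0.001]
ft_force: [-5.3, 2.2, 12.4]
width: 0.0007
t 32.55 p [ 0.5574 -0.0919  0.1398] yaw 6.31 zaxis [ 0.0619  0.0663 -0.9959] F [-5.26  2.19 12.42] w 0.0007 q7 0.53
```

```bash
python3 -m jog '[[0,-0.08,0.08,0,1],[0,-0.08,0.08,0,1],[0,-0.08,0.08,0,1],[0,-0.08,0.08,0,1],[0,-0.08,0.08,0,1],[0,-0.08,0.08,0,1],[0,-0.08,0.08,0,1],[0,-0.08,0.08,0,1],[0,-0.08,0.08,0,1],[0,-0.08,0.08,0,1]]'; python3 plan.py
python3 - <<'E'
from h import *
a=shot("wrist","w8");cv2.imwrite("pics/w8b.png",cv2.resize(a[60:270,120:400],(800,600)))
E
```

```text
time: 33.55
ee_pos: [0.5569, -0.092, 0.1399]
eef_rot: [0.665, 0.745, 0.053, 0.005]
ft_force: [-2.4, 1.9, 10.5]
width: 0.0009
t 33.55 p [ 0.5569 -0.092   0.1399] yaw 6.28 zaxis [ 0.0778  0.0712 -0.9944] F [-2.4   1.85 10.53] w 0.0009 q7 0.54
```

View pics/w8b.png

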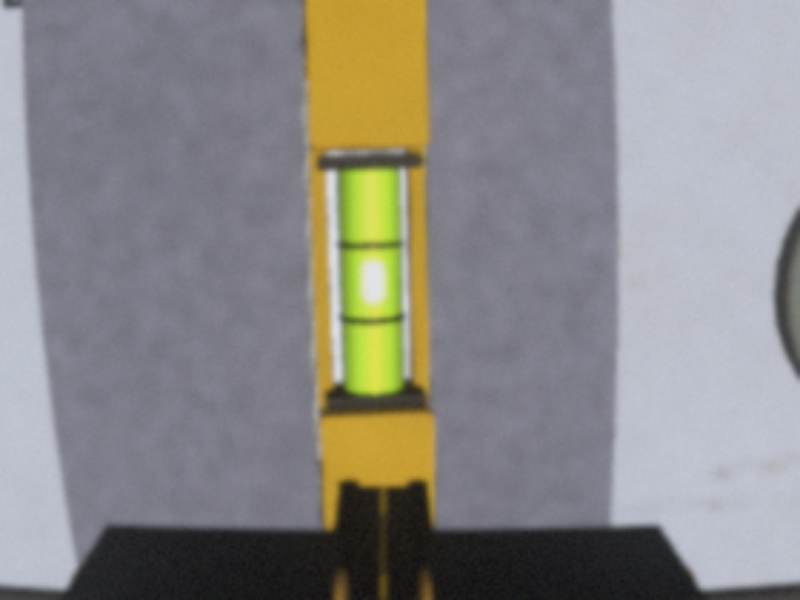

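```bash
python3 plan.py; python3 -c "
from bench import r
r.close_job()"
```

```text
t 33.6 p [ 0.5569 -0.092   0.1399] yaw 6.28 zaxis [ 0.0778  0.0713 -0.9944] F [-2.83  1.42  9.97] w 0.0008 q7 0.54
the job is handed in; nothing more can be done
```

The job is handed in at 33.6 s, with the closed fingers still pressing the level on the wing. The call gave no verdict.

- **Lamp:** I pushed the arm round to about 115°. From that angle I estimate the head is about 0.26 m from the wing middle and further from the knob. I did not measure the head directly.
- **Level:** It was set lengthwise on the wing, by estimate within about 1 cm of the middle. The contact force and the pictures agreed with this.
- **Knob:** The first press showed the bubble about 9.5 mm towards the hinge, so the free end was 0.7° low. I turned the knob about 154° clockwise in one go.
- **Last check:** The bubble was midway between the lines in the final wrist picture, with less than 0.5 mm of error. The press was about 10 N down, plus about 3 N of side push left over from an earlier 7 N.
- **Less good:** The tool drifted to about 6° off vertical during the pressing rows, and I pressed about 5 cm off the level's middle to keep the vial in view. I saw no sign of the level tilting. The contact of the foot on its plate is inferred from the press force and the bubble, not seen.
- **Other things:** I did not go near the offcut, tin or rule, but made no separate check that they stayed put.

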